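Set the stirrer dial and slide its guard shut

TASK

Turn the black dial on the stirrer's sloping panel clockwise until its white pointer line points at the red set-point marker on the scale. Then let go of it and slide the clear guard by its blue handle along its rails until it stands fully home over the dial, without shifting the dial off the marker or disturbing the beaker on the stirrer or the bottles beside it.

Things in the scene. Friction and masses are not known exactly. Their poses are not given: they have to be found in the camera images.
- mixer: White bench stirrer fixed to the worktop, 280 mm wide (its y), 248 mm deep (x from -59 to +189), housing top 142 mm, plate on it to 148 mm. Origin at worktop level under the centre of the front control panel; x to the rear, y left, z up. Panel 130 mm up the slope by 280 mm, sloping 25 degrees, front edge 88 mm high, rear 142 mm.
- panel_centre (a point): Centre of the grey panel face, (0, 0, 115) mm in the stirrer's frame, axes parallel to the stirrer's. Panel directions in that frame: up-slope u = (cos 25, 0, sin 25), left (0, 1, 0), outward normal n = (-sin 25, 0, cos 25): a tool square to the panel is tilted 25 degrees. Two guard rails 6 mm high run left-right 55 mm up- and down-slope of here.
- dial_axis (a point): Where the dial's axis (along n) meets the panel, 70 mm left of the panel centre. Round it is the black dial: a skirt 62 mm across up to 11 mm above the panel, and on it a bar grip 50 mm long (along the pointer, centred on the axis), 16 mm wide, 10 to 42 mm above the panel. A white line runs along one half of its top, down that end and onto the skirt.
- dial (a joint): Angle of the dial (rad), 0 to 4.71, growing clockwise as seen looking at the panel. The white pointer direction is u turned clockwise by (value - 2.356): at 2.356 straight up-slope, at 0.785 straight left. It starts between 0.7 and 1.1 and stays where it is left (friction about 0.06 N m).
- mark (a joint): Angle of the red set-point marker on the white scale round the dial (rad), measured exactly like the dial's: the pointer is on the marker when both values are equal. Between 1.6 and 2.2 here. It lies flat on the scale, 35 to 48 mm from the dial axis; the robot cannot move it.
- guard (a joint): Travel of the clear guard (m) to the left along its rails: 0 at the right-hand end, 0.140 against its stop at the left-hand end, where it stands centred over the dial. It starts between 0 and 0.03, slides with about 1.5 N of friction and stays where it is left.
- dial_pointer (a point): Point 36 mm from the dial axis in the white pointer's direction, 4 mm above the panel.
- mark_tip (a point): Inner tip of the red marker, 36 mm from the dial axis, 4 mm above the panel.
- guard_handle (a point): Grip point in the guard's blue ridge handle, 68 mm above the panel on its middle line. The ridge is 60 mm long up the slope, 14 mm thick left-right, 50 to 82 mm above the panel. The guard is a clear blue-edged hood, 92 mm left-right, 117 mm up-slope, 50 mm high, open at its left end and below to pass over the dial; at travel 0 its centre is 70 mm right of the panel centre.
- beaker: Loose clear glass beaker, 73 mm across, 90 mm high, standing on the stirrer's top plate; origin at the centre of its underside. A bystander.
- bluecap: Loose clear reagent bottle with blue cap, 68 mm across, 146 mm high, standing to the right of the stirrer; origin at the centre of its underside. A bystander.
- drink: Loose water bottle with blue cap, 65 mm across, 207 mm high, standing to the left of the stirrer; origin at the centre of its underside. A bystander.

How it is judged:
By the outcome, as a careful person would: the job done as asked, in the order asked, and still so for the second after the job is handed in, with the robot touching nothing.
It also fails if it takes over 50 s, if anything falls off the work surface, if the arm or the gripper's body presses on something with over 40 N, if the wrist force passes 120 N, or if a joint passes its speed limit or range.

ROBOT

A 6-joint arm with a two-finger parallel gripper is mounted at the origin on a cart in front of the work surface, level with it; the furniture and walls round the work are solid. World frame = base frame: x ahead of the robot, y to its left, z up, the work surface at z = 0. Lengths are in mm, angles in rad, forces in N, time in s.
With the tool pointing down it reaches from about 250 to 800 mm from the base axis. Payload 3.9 kg.
Tool frame: the origin (TCP) lies midway between the tips of the shut fingers; the grasp point (between the pads) lies 19 mm behind it; z points along the fingers, y is the line along which they close (so a half turn about z gives the same grasp; the last joint's range is limited). The gripper opens to 85 mm and grips with 20 to 120 N. Pads are 22 mm wide; open, the fingers measure 114 mm over their backs; the gripper's body (76 mm by 85 mm) begins 54 mm behind the grasp point. The pads swing forward as they close: fully open they stand 13 mm farther back than shut.
Start: joints at [1.163, 0.26, -0.138, 1.173, 0, 1.571], TCP at [208.205, 481.94, 231.304] pointing down, gripper open.
Joint ranges: [-2.78, 2.78], [-0.83, 1.72], [-1.28, 1.37], [-1.9, 2.12], [-1.57, 1.48], [-3.14, 3.14]. Speed limits (rad/s): [2.57, 2.57, 3.14, 3.14, 3.14, 3.14].

INTERFACE

Orientations are given as [roll, pitch, yaw] about the fixed x, y, z axes, in that order (R = Rz(yaw) Ry(pitch) Rx(roll)).
In Python, from workcell import * gives the robot as it stands. The module is installed in compiled form; this text tells all that it offers.
- The arm moves only by the tool play_rows, never from a script. Its arguments are lists of equal length, an entry for each row: "offset": the shift along the world's x, y, z in m, a list of three; "rotation": the turn, a rotation vector about the world's x, y, z in rad, a list of three; "jaw": the opening, from -1 (shut) to 1 (fully open). In form: {"offset": [[tx, ty, tz], ...], "rotation": [[ax, ay, az], ...], "jaw": [jaw, ...]}. A call has 1 to 8 rows; each row shifts and turns the commanded pose from where the row before left it; what a row does not reach is not made up. A row lasts 1/12 s, in which the tool goes at most 41.7 mm and 7.16 degrees, less where a joint would pass 70% of its speed; a pose out of reach is approached as far as the arm can. A call is refused whole if a number of a shift passes 0.0417 or a number of a turn 0.125, either way. A call with a gripper value outside its range is refused whole. The fingers move at their own pace and stop on an object; "force" is the grip in N (left out, the last holds). Time passes only in rows, so rows that do not move let the fingers close. It gives the time, the measured TCP pose, the force, the opening and the grip force at its end, in the units of the state.
- observe(): the state, without advancing time (a new reading comes with each control period).
- grab_frame(name): name is "scene" or "top" or "wrist"; returns (picture, depth): 384x512x3 uint8, blue, green, red; 384x512 float32, mm along the optical axis (not along the pixel's ray), 0 where there is no reading.
- camera_model(name): a dict with "camera_matrix" (3x3 intrinsics, pixels), "R" (3x3) and "t" (3): a world point X has camera coordinates R X + t. Camera axes: x right, y down, z forward; pixel columns grow to the right and rows downward; lengths in mm; the calibration is good to about 2 mm. A picture is of the moment at which its call begins: read the wrist's pose just before it. camera_model takes no time and is no camera call; for the wrist camera it gives the pose at the moment of the call.
- job_done(): hands the job in; it is judged then, once.
Trained networks look in the newest picture that a camera, given by its name, has taken for a name from the list of things; names that differ only in an ending like _2 or _b are one class to them, and where a whole thing is asked for, a point or a joint stands for the part that bears it (a point fixed in the world has none). Each returns a list of dicts, best first, with "confidence" (0 to 1); they miss things now and then, are a little off and sometimes report something else, mostly with a low value. They report only what shows in the picture. A call takes as long as a camera call.
- regions_of(thing, camera): "region" (384x512 bool, what is visible of it) and "pixel" ([column, row] in pixels, amid what is visible of it).
- place_of(thing, camera): "pixel" ([column, row] in pixels: a listed point, or the origin of a listed thing).
The state is a dict: "clock": time; "joints": joint angles; "joint_vel": joint speeds; "joint_efforts": joint torques, N m; "tool_pos": TCP position; "eef_rot": TCP orientation; "wrist_force": force on the tool from outside, world axes, zero at the start; "ft_torque": the same for the moment, N m; "grip_width": finger opening in mm; "finger_force": force on a finger pad.
Only numpy, scipy, OpenCV 4.12 (cv2) and the standard library are available. Lean on these libraries where they do the work, as an engineer would, in place of code of your own. Each camera call takes 0.05 s, during which the arm holds its last target. There are 200 camera calls.

## Working session

There is one attempt and no reset: what is moved stays moved. The work goes in short steps, Python scripts to look and compute and a tool call to move; the robot and the scene stay as the last step left them, time stands still between calls to the robot, and variables do not carry over. Pictures are saved under pics/ and viewed, at most 10 in all, crops included, and the job is handed in when it is done.

Besides the shell and the picture viewer there is one more tool, called after "Request:" as name(argument=value, ...) on one line, values as JSON. play_rows: Moves the arm, as the interface text tells. Its arguments: {"type":"object","properties":{"offset":{"type":"array","items":{"type":"array","items":{"type":"number"}}},"rotation":{"type":"array","items":{"type":"array","items":{"type":"number"}}},"jaw":{"type":"array","items":{"type":"number"}},"force":{"type":"number"}},"required":["offset","rotation","jaw"]}

```bash
mkdir -p pics
cat > h.py <<'E'
from workcell import *
import numpy as np, cv2
def ray(cam,px):
    m=camera_model(cam);K=np.array(m["camera_matrix"]);R=np.array(m["R"]);t=np.array(m["t"])
    return -R.T@t, R.T@np.linalg.inv(K)@np.array([px[0],px[1],1.])
def pt(cam,px,d):
    o,r=ray(cam,px); return o+r*d
def proj(cam,X):
    m=camera_model(cam);K=np.array(m["camera_matrix"]);c=np.array(m["R"])@X+np.array(m["t"]);p=K@c;return p[:2]/p[2]
E
python3 - <<'E'
from h import *
s=observe();print(s)
for c in ["scene","top"]:
    p,d=grab_frame(c);cv2.imwrite(f"pics/{c}0.png",p);np.save(f"{c}0.npy",d)
    for n in ["mixer","panel_centre","dial_axis","dial_pointer","mark_tip","guard_handle","beaker","bluecap","drink"]:
        r=place_of(n,c)
        for q in r[:2]:
            u,v=[int(round(x)) for x in q["pixel"]]
            dd=d[min(max(v,0),383),min(max(u,0),511)]
            print(c,n,round(q["confidence"],2),np.round(q["pixel"],1),dd,np.round(pt(c,q["pixel"],dd)))
E
```

```text
{'clock': 0.0, 'joints': array([ 1.16298741e+00,  2.60705847e-01, -1.39382868e-01,  1.17267624e+00,
       -1.95852416e-05,  1.57080305e+00]), 'joint_vel': array([ 0.00077096, -0.00025632, -0.00014691,  0.00084062,  0.0002956 ,
        0.00117686]), 'joint_efforts': array([-1.64128128e-04, -4.05678034e+01,  2.53922886e+01,  1.87225820e-02,
       -8.77213012e-06,  4.55261556e-06]), 'tool_pos': array([207.95170141, 481.32188601, 230.44821997]), 'eef_rot': array([-3.13962403e+00,  1.95984372e-05,  2.73377705e+00]), 'wrist_force': array([ 0.3758217 , -0.34992161, -0.48437139]), 'ft_torque': array([-0.04056661,  0.05467003,  0.03724362]), 'finger_force': 0.0, 'grip_width': 85.18857790121015}
scene mixer 0.7 [254.  234.4] 1188.3866 [ 476. -114.   60.]
scene mixer 0.27 [242.4 198.2] 1276.1886 [534.  11. 129.]
scene panel_centre 0.79 [257.  209.2] 1154.5461 [ 489. -116.  151.]
scene dial_axis 0.74 [243.5 197.1] 1274.0542 [537.   8. 133.]
scene dial_pointer 0.55 [238.6 196.4] 1298.068 [538.  37. 125.]
scene guard_handle 0.91 [257.5 201.1] 1163.6218 [ 504. -103.  170.]
scene beaker 0.7 [282.9 191.8] 1273.9109 [647. -80. 149.]
scene bluecap 0.6 [337.1 289.5] 998.14294 [ 495. -439.   21.]
scene bluecap 0.43 [237.8 194.3] 1294.7181 [537.  39. 133.]
scene drink 0.69 [200.8 192. ] 1588.3523 [583. 358.  17.]
top mixer 0.64 [268.  217.7] 1452.1898 [530. -37. 104.]
top panel_centre 0.88 [272.4 211.7] 1439.5583 [550. -50. 120.]
top dial_axis 0.65 [248.6 209.1] 1409.4215 [546.  33. 152.]
top dial_pointer 0.79 [237.9 206.9] 1448.7632 [556.  73. 115.]
top mark_tip 0.52 [271.7 214.9] 1448.202 [541. -49. 110.]
top guard_handle 0.8 [284.6 221.6] 1362.0883 [509. -91. 190.]
top beaker 0.7 [272.  176.5] 1387.0068 [657. -36. 197.]
top bluecap 0.64 [368.2 235. ] 1441.5052 [ 504. -393.  101.]
top drink 0.9 [162.2 193.2] 1497.8456 [586. 356.  77.]
```

Run:
```python
import cv2
p=cv2.imread("pics/top0.png")[150:270,190:350]
q=cv2.imread("pics/scene0.png")[150:260,190:340]
a=cv2.resize(p,(800,600),interpolation=cv2.INTER_CUBIC);cv2.imwrite("pics/topc.png",a)
b=cv2.resize(q,(800,587),interpolation=cv2.INTER_CUBIC);cv2.imwrite("pics/scenec.png",b)
```

```text
(no output)
```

View pics/topc.png

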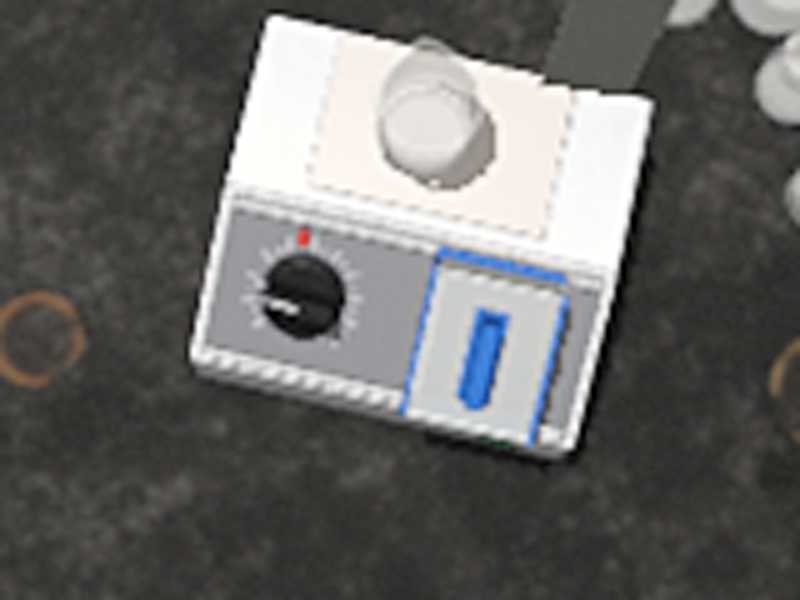

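View pics/scenec.png

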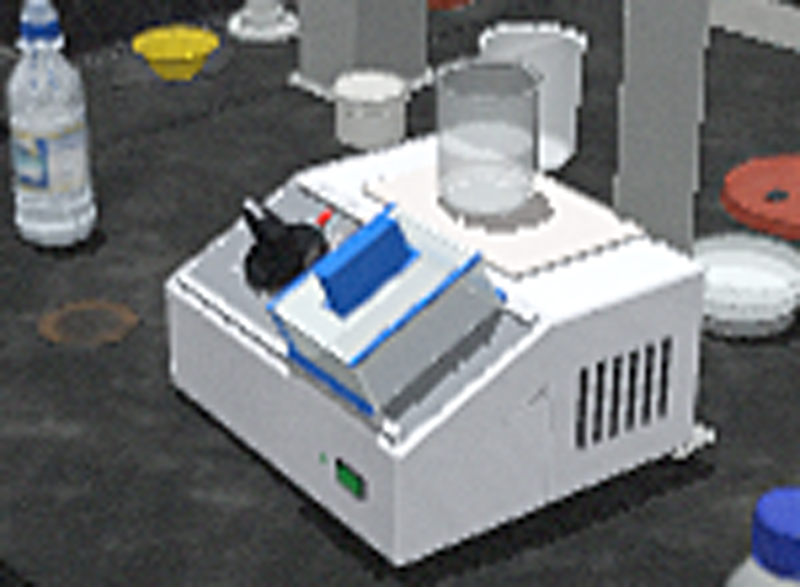

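```bash
cat > fit.py <<'E'
from h import *
from scipy.optimize import least_squares
T=[((-59,140,88),(193,370)),((-59,-140,88),(570,457)),((189,140,142),(268,15)),((189,-140,142),(652,100)),((59,140,142),(230,183)),((59,-140,142),(610,270))]
S=[((-59,-140,88),(400,453)),((-59,140,88),(170,282)),((-59,-140,0),(402,565)),((59,-140,142),(552,318)),((189,-140,142),(703,268)),((-59,140,0),(172,387))]
O=[("top",np.array(a,float),np.array(b)/5+[190-.4,150-.4]) for a,b in T]+[("scene",np.array(a,float),np.array(b)/5.333+[190-.4,150-.4]) for a,b in S]
def W(p,X):
    c,s=np.cos(p[2]),np.sin(p[2]);return np.array([c*X[0]-s*X[1]+p[0],s*X[0]+c*X[1]+p[1],X[2]])
def f(p,cams=("top","scene")): return np.concatenate([proj(c,W(p,X))-u for c,X,u in O if c in cams])
for cams in (("top",),("scene",),("top","scene")):
    r=least_squares(f,[530,-37,-.22],args=(cams,),loss="soft_l1");print(cams,r.x.round(3),f(r.x,cams).round(1))
p=r.x
u=np.array([np.cos(np.radians(25)),0,np.sin(np.radians(25))]);n=np.array([-u[2],0,u[0]]);l=np.array([0,1.,0])
C=np.array([0,0,115.])
def P(a,b,h): return W(p,C+a*u+b*l+h*n)   # upslope, left, height
if __name__=="__main__":
    print("handle start", P(0,-70,68),"dial",P(0,70,0), "R col u,l,n",[(P(*e)-P(0,0,0)).round(3) for e in np.eye(3)])
    from scipy.spatial.transform import Rotation
    o,d=ray("top",np.array([304,238])/5+[189.6,149.6]) ; 
    def onplane(cam,px,h):
        o,d=ray(cam,px);q=P(0,70,h);nn=P(0,70,1)-P(0,70,0);X=o+d*((q-o)@nn)/(d@nn)
        y=X-P(0,70,h);return y@(P(1,0,0)-P(0,0,0)),y@(P(0,1,0)-P(0,0,0))
    for nm,cam,px,h in [("mark","top",np.array([304,238])/5+[189.6,149.6],3),("grip pointer end","top",np.array([263,296])/5+[189.6,149.6],4),("dial centre","top",np.array([304,296])/5+[189.6,149.6],11),("mark","scene",np.array([325,217])/5.333+[189.6,149.6],3)]:
        a,b=onplane(cam,px,h);print(nm,a,b,"r",np.hypot(a,b),"angle",2.356-np.arctan2(b,a))
    for cam in("top","scene"):
        grab_frame(cam)
        print(cam,[(n,np.round(place_of(n,cam)[0]["pixel"],1)) for n in ["guard_handle"]],[(g,proj(cam,P(0,-70+g,68)).round(1)) for g in(0,15,30)])
E
python3 fit.py
```

```text
('top',) [ 5.43806e+02 -4.06150e+01 -1.28000e-01] [-0.7 -1.7  0.6 -1.4 -0.1  0.   0.1  0.1 -1.1  1.   1.3  1.3]
('scene',) [ 5.47686e+02 -3.92300e+01 -1.32000e-01] [-0.2 -0.2 -0.9 -0.7 -0.6  1.7  0.6 -0.1  1.4 -1.1 -0.  -0.1]
('top', 'scene') [ 5.4524e+02 -4.0515e+01 -1.2900e-01] [-0.7 -2.1  0.6 -1.8 -0.  -0.4  0.1 -0.3 -1.1  0.5  1.3  0.9 -0.3  0.3
 -1.3 -0.3 -0.7  2.2  0.5  0.2  1.2 -0.9 -0.4  0.3]
handle start [ 507.73100056 -106.23330202  176.62892952] dial [554.24971669  28.9032367  115.        ] R col u,l,n [array([ 0.899, -0.117,  0.423]), array([0.129, 0.992, 0.   ]), array([-0.419,  0.054,  0.906])]
mark 41.621081870379676 7.680960409663783 r 42.32388934013119 angle 2.173508262317073
grip pointer end -5.815444877409582 27.422968426592707 r 28.03281285294235 angle 0.5762347643047638
dial centre 2.7748197863321615 -1.2825536626301752 r 3.056888735977569 angle 2.788962493749303
mark 40.84686112911884 6.378258959896014 r 41.341846251238145 angle 2.201100360254481
top [('guard_handle', array([284. , 222.1]))] [(0, array([288.7, 223. ])), (15, array([284.3, 222. ])), (30, array([279.9, 220.9]))]
scene [('guard_handle', array([258.4, 200.1]))] [(0, array([259.1, 199.2])), (15, array([256.5, 197.5])), (30, array([253.9, 195.9]))]
```

```bash
cat > tgt.py <<'E'
from fit import *
from scipy.spatial.transform import Rotation as Ro
def Rt(v): # tool y turned clockwise from u by (v-.785)
    U=P(1,0,0)-P(0,0,0);L=P(0,1,0)-P(0,0,0);N=P(0,0,1)-P(0,0,0);a=v-.785
    y=U*np.cos(a)-L*np.sin(a); return np.c_[np.cross(y,-N),y,-N]
def go(pos,R):
    s=observe();R0=Ro.from_euler("xyz",s["eef_rot"]).as_matrix()
    rv=Ro.from_matrix(R@R0.T).as_rotvec();d=np.array(pos)-s["tool_pos"]
    print("pos",s["tool_pos"].round(1),"d",d.round(1),"rv",rv.round(4),"rows",max(np.linalg.norm(d)/41.7,np.degrees(np.linalg.norm(rv))/7.16))
E
python3 - <<'E' | tail -1
from tgt import *
go(P(0,70,150),Rt(.8))
E
```

```text
pos [208.2 481.9 231.3] d [ 283.2 -444.9   19.7] rv [ 0.2347 -0.4056 -1.285 ] rows 12.65479370413851
```

Request:
play_rows(offset=[[0.0202,-0.0318,0.0014],[0.0202,-0.0318,0.0014],[0.0202,-0.0318,0.0014],[0.0202,-0.0318,0.0014],[0.0202,-0.0318,0.0014],[0.0202,-0.0318,0.0014],[0.0202,-0.0318,0.0014]], rotation=[[0.0168,-0.029,-0.0918],[0.0168,-0.029,-0.0918],[0.0168,-0.029,-0.0918],[0.0168,-0.029,-0.0918],[0.0168,-0.029,-0.0918],[0.0168,-0.029,-0.0918],[0.0168,-0.029,-0.0918]], jaw=[1,1,1,1,1,1,1])

```text
clock: 1.78
tool_pos: [350.1, 257.6, 241.4]
eef_rot: [2.92, 0.071, 2.076]
wrist_force: [1.4, -0.2, 0.5]
grip_width: 85.3
finger_force: 0.0
```

Request:
play_rows(offset=[[0.0202,-0.0318,0.0014],[0.0202,-0.0318,0.0014],[0.0202,-0.0318,0.0014],[0.0202,-0.0318,0.0014],[0.0202,-0.0318,0.0014],[0.0202,-0.0318,0.0014],[0.0202,-0.0318,0.0014]], rotation=[[0.0168,-0.029,-0.0918],[0.0168,-0.029,-0.0918],[0.0168,-0.029,-0.0918],[0.0168,-0.029,-0.0918],[0.0168,-0.029,-0.0918],[0.0168,-0.029,-0.0918],[0.0168,-0.029,-0.0918]], jaw=[1,1,1,1,1,1,1])

```text
clock: 2.37
tool_pos: [491.4, 34.8, 251.3]
eef_rot: [2.703, -0.008, 1.423]
wrist_force: [0.9, -0.2, 0.1]
grip_width: 85.3
finger_force: 0.0
```

Request:
play_rows(offset=[[0,0,0],[0,0,0],[0,0,0]], rotation=[[0,0,0],[0,0,0],[0,0,0]], jaw=[1,1,1])

```text
clock: 2.62
tool_pos: [490.5, 36.7, 250.6]
eef_rot: [2.706, -0.007, 1.428]
wrist_force: [-0.3, 0.1, -0.7]
grip_width: 85.4
finger_force: 0.0
```

```bash
python3 - <<'E' | tail -12
from tgt import *
s=observe();print(s["clock"],s["joints"].round(3),s["wrist_force"])
go(P(0,70,150),Rt(.8))
p_,d=grab_frame("wrist");cv2.imwrite("pics/w1.png",p_);np.save("w1.npy",d)
m=camera_model("wrist");print("cam",(-np.array(m["R"]).T@m["t"]).round(1),np.array(m["R"])[2].round(3))
for nm in ["dial_axis","dial_pointer","mark_tip","panel_centre","guard_handle"]:
    for q in place_of(nm,"wrist")[:1]: print(nm,round(q["confidence"],2),np.round(q["pixel"],1))
print([proj("wrist",P(*x)).round(1) for x in [(0,70,0),(0,0,0),(0,-55,68)]])
E
```

```text
('scene',) [ 5.47686e+02 -3.92300e+01 -1.32000e-01] [-0.2 -0.2 -0.9 -0.7 -0.6  1.7  0.6 -0.1  1.4 -1.1 -0.  -0.1]
('top', 'scene') [ 5.4524e+02 -4.0515e+01 -1.2900e-01] [-0.7 -2.1  0.6 -1.8 -0.  -0.4  0.1 -0.3 -1.1  0.5  1.3  0.9 -0.3  0.3
 -1.3 -0.3 -0.7  2.2  0.5  0.2  1.2 -0.9 -0.4  0.3]
2.6167 [ 0.15  -0.1   -0.599  0.652 -0.116  1.841] [-0.27363206  0.0876419  -0.66364097]
pos [490.5  36.7 250.6] d [0.9 0.3 0.3] rv [-0.0005 -0.0006  0.    ] rows 0.025080139318994856
cam [440.4 114.9 380.9] [ 0.364 -0.326 -0.873]
dial_axis 0.83 [256.1 179. ]
dial_pointer 0.95 [256.2 140.4]
mark_tip 0.74 [253.1 141.5]
panel_centre 0.84 [252.3 233.4]
guard_handle 0.93 [254.7 319. ]
[array([253.6, 176.5]), array([254.3, 234.4]), array([255.3, 315.2])]
```

View pics/w1.png

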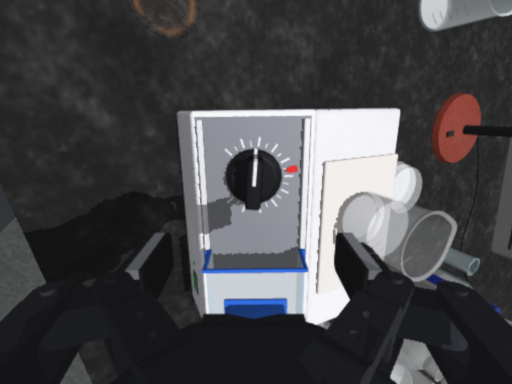

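```bash
python3 - <<'E' | tail -14
from tgt import *
im=cv2.imread("pics/w1.png").astype(int);b,g,r=im[...,0],im[...,1],im[...,2]
def onp(px,h,cam="wrist"):
    o,d=ray(cam,px);q=P(0,70,h);nn=P(0,0,1)-P(0,0,0);X=o+d*((q-o)@nn)/(d@nn);y=X-q
    return np.array([y@(P(1,0,0)-P(0,0,0)),y@(P(0,1,0)-P(0,0,0))])
k=(r>150)&(g<90)&(b<90);k[:,330:]=0;ys,xs=np.nonzero(k);c=(xs.mean(),ys.mean())
m=onp(c,3.);print("red",c,len(xs),m)
d=np.load("w1.npy")
# panel plane from depth
mm=camera_model("wrist");K=np.array(mm["camera_matrix"])
pts=np.array([pt("wrist",(x,y),d[y,x]) for y in range(130,255,3) for x in range(205,300,3) if 100<r[y,x]<150 and abs(r[y,x]-b[y,x])<20])
cc=pts.mean(0);nv=np.linalg.svd(pts-cc)[2][2];nv*=np.sign(nv[2]);print("n",nv,"model",P(0,0,1)-P(0,0,0),"offset",np.median((pts-P(0,0,0))@(P(0,0,1)-P(0,0,0))),"yaw",np.arctan2(-nv[1],-nv[0]))
# dial top points: by height above plane
H=np.zeros((384,512));A=np.zeros((384,512,2))
U=P(1,0,0)-P(0,0,0);L=P(0,1,0)-P(0,0,0);N=P(0,0,1)-P(0,0,0)
X=np.array([[pt("wrist",(x,y),d[y,x])-P(0,70,0) for x in range(215,300)] for y in range(125,225)])
h=X@N;a=X@U;l=X@L
t=(h>36)&(h<46);print("grip top",t.sum(),"u",np.percentile(a[t],[2,50,98]),"l",np.percentile(l[t],[2,50,98]),"h",np.median(h[t]))
q=np.c_[a[t],l[t]];c0=(q.max(0)+q.min(0))/2;v=np.linalg.svd(q-q.mean(0))[2][0];v*=np.sign(v[1]);print("dir angle",2.356-np.arctan2(v[1],v[0]))
e=(q-q.mean(0))@v;w=(q-q.mean(0))@np.array([-v[1],v[0]]);print("len",np.ptp(e),"wid",np.ptp(w),"centre",q.mean(0)+v*(e.max()+e.min())/2)
s=(h>7.5)&(h<13)&(np.hypot(a,l)<40);print("skirt u",np.percentile(a[s],[1,99]),"l",np.percentile(l[s],[1,99]),s.sum())
cn=q.mean(0)+v*(e.max()+e.min())/2;z=m-cn;print("mark rel",z,np.hypot(*z),"angle",2.356-np.arctan2(z[1],z[0]))
E
```

```text
('top',) [ 5.43806e+02 -4.06150e+01 -1.28000e-01] [-0.7 -1.7  0.6 -1.4 -0.1  0.   0.1  0.1 -1.1  1.   1.3  1.3]
('scene',) [ 5.47686e+02 -3.92300e+01 -1.32000e-01] [-0.2 -0.2 -0.9 -0.7 -0.6  1.7  0.6 -0.1  1.4 -1.1 -0.  -0.1]
('top', 'scene') [ 5.4524e+02 -4.0515e+01 -1.2900e-01] [-0.7 -2.1  0.6 -1.8 -0.  -0.4  0.1 -0.3 -1.1  0.5  1.3  0.9 -0.3  0.3
 -1.3 -0.3 -0.7  2.2  0.5  0.2  1.2 -0.9 -0.4  0.3]
red (np.float64(291.57142857142856), np.float64(168.75)) 56 [41.30606701  8.8756903 ]
n [-0.59032476 -0.09282361  0.80181073] model [-0.41910291  0.05439616  0.90630779] offset 1.8790397719799703 yaw 0.1559645631252204Traceback (most recent call last):
  File "<stdin>", line 16, in <module>
  File "h.py", line 7, in pt
    o,r=ray(cam,px); return o+r*d
        ~~~^^^^^^^^
  File "h.py", line 4, in ray
    m=camera_model(cam);K=np.array(m["camera_matrix"]);R=np.array(m["R"]);t=np.array(m["t"])
ValueError: time passes only in moves, steps and waits
```

```bash
cat > meas.py <<'E'
from tgt import *
def meas(name):
    U=P(1,0,0)-P(0,0,0);L=P(0,1,0)-P(0,0,0);N=P(0,0,1)-P(0,0,0)
    im=cv2.imread(f"pics/{name}.png").astype(int);b,g,r=im[...,0],im[...,1],im[...,2];d=np.load(name+".npy")
    m=camera_model("wrist");K=np.array(m["camera_matrix"]);R=np.array(m["R"]);o=-R.T@np.array(m["t"])
    yy,xx=np.mgrid[:384,:512];D=np.stack([xx,yy,np.ones_like(xx)],-1)@np.linalg.inv(K).T@R
    X=o+D*d[...,None]-P(0,70,0);h=X@N;a=X@U;l=X@L;ok=d>0
    def at(mask,hh): # rays onto height plane
        s=((P(0,70,hh)-o)@N)/(D[mask]@N);Y=o+D[mask]*s[:,None]-P(0,70,0);return np.c_[Y@U,Y@L]
    near=(abs(a)<60)&(abs(l)<60)&ok
    red=at((r>150)&(g<90)&(b<90)&near,3.).mean(0)
    pm=(abs(a)<45)&(l>-60)&(l<60)&(abs(h)<8)&(np.hypot(a,l)>50)&ok
    co,*_=np.linalg.lstsq(np.c_[a[pm],l[pm],np.ones(pm.sum())],h[pm],rcond=None);print("panel h = a,l,1:",co.round(3),pm.sum())
    t=near&(h-co[2]>34)&(h-co[2]<50)&(np.hypot(a,l)<40);q=at(t,42)
    rect=cv2.minAreaRect(q.astype(np.float32));print("grip top",t.sum(),rect,"med h",np.median(h[t]))
    wl=near&(np.minimum(np.minimum(r,g),b)>150)&t;qw=at(wl,42);print("line px",wl.sum(),qw.mean(0) if wl.sum() else "")
    dk=near&(r<60)&(g<60)&(b<60)&(np.hypot(a,l)<42)
    sk=at(dk,11.);print("dark blob at h11 u",np.percentile(sk[:,0],[1,99]),"l",np.percentile(sk[:,1],[1,99]))
    c=np.array(rect[0]);z=red-c;print("red",red,"rel",z,np.hypot(*z),"mark angle",2.356-np.arctan2(z[1],z[0]))
E
python3 -c "
from meas import *
meas('w1')" | tail -6
```

```text
-1.3 -0.3 -0.7  2.2  0.5  0.2  1.2 -0.9 -0.4  0.3]
panel h = a,l,1: [ 2.000e-03 -1.000e-03  1.847e+00] 2628
grip top 839 ((0.16376018524169922, 1.7028160095214844), (50.71425247192383, 15.798564910888672), 85.55001831054688) med h 42.95291327660387
line px 94 [ 0.8506819  13.90491845]
dark blob at h11 u [-179.06987999  174.6236731 ] l [-284.37413766   22.3294196 ]
red [41.30486041  8.87260415] rel [41.14110023  7.16978814] 41.761178026369215 mark angle 2.1834596954295677
```

Request:
play_rows(offset=[[0,0,0],[0,0,0],[0,0,0],[0,0,0],[0,0,0],[0,0,0],[0,0,0],[0,0,0]], rotation=[[-0.0496,0.0064,0.1073],[-0.0496,0.0064,0.1073],[-0.0496,0.0064,0.1073],[-0.0496,0.0064,0.1073],[-0.0496,0.0064,0.1073],[-0.0496,0.0064,0.1073],[-0.0496,0.0064,0.1073],[-0.0496,0.0064,0.1073]], jaw=[1,1,1,1,1,1,1,1])

```text
clock: 3.58
tool_pos: [490.9, 37.4, 250.9]
eef_rot: [2.872, 0.347, 2.333]
wrist_force: [-0.2, -0.1, 0.9]
grip_width: 85.4
finger_force: 0.0
```

Request:
play_rows(offset=[[0,0,0],[0,0,0],[0,0,0],[0,0,0],[0,0,0],[0,0,0],[0,0,0],[0,0,0]], rotation=[[-0.0496,0.0064,0.1073],[-0.0496,0.0064,0.1073],[-0.0496,0.0064,0.1073],[-0.0496,0.0064,0.1073],[-0.0496,0.0064,0.1073],[-0.0496,0.0064,0.1073],[-0.0496,0.0064,0.1073],[-0.0496,0.0064,0.1073]], jaw=[1,1,1,1,1,1,1,1])

```text
clock: 4.25
tool_pos: [490.9, 37.4, 250.9]
eef_rot: [-3.0, 0.414, -2.925]
wrist_force: [0.0, -0.6, 0.2]
grip_width: 85.2
finger_force: 0.0
```

Request:
play_rows(offset=[[0,0,0],[0,0,0],[0,0,0],[0,0,0],[0,0,0],[0,0,0],[0,0,0],[0,0,0]], rotation=[[-0.0496,0.0064,0.1073],[-0.0496,0.0064,0.1073],[-0.0496,0.0064,0.1073],[-0.0496,0.0064,0.1073],[-0.0496,0.0064,0.1073],[-0.0496,0.0064,0.1073],[-0.0496,0.0064,0.1073],[-0.0496,0.0064,0.1073]], jaw=[1,1,1,1,1,1,1,1])

```text
clock: 4.92
tool_pos: [490.9, 37.4, 250.9]
eef_rot: [-2.725, 0.13, -1.981]
wrist_force: [-0.7, -1.0, -0.3]
grip_width: 85.5
finger_force: 0.0
```

Request:
play_rows(offset=[[0,0,0],[0,0,0],[0,0,0],[0,0,0]], rotation=[[-0.0496,0.0064,0.1073],[-0.0496,0.0064,0.1073],[0,0,0],[0,0,0]], jaw=[1,1,1,1])

```text
clock: 5.25
tool_pos: [490.9, 37.2, 250.9]
eef_rot: [-2.708, 0.035, -1.773]
wrist_force: [0.2, 0.3, -0.3]
grip_width: 85.4
finger_force: 0.0
```

```bash
python3 - <<'E' | tail -12
from meas import *
s=observe();print(s["clock"],s["joints"].round(3),s["wrist_force"])
p_,d=grab_frame("wrist");cv2.imwrite("pics/w2.png",p_);np.save("w2.npy",d)
meas("w2")
go(P(0.2,71.7,17),Rt(.863+np.pi))
print(Rt(.863+np.pi)[:,0])
E
```

```text
('top',) [ 5.43806e+02 -4.06150e+01 -1.28000e-01] [-0.7 -1.7  0.6 -1.4 -0.1  0.   0.1  0.1 -1.1  1.   1.3  1.3]
('scene',) [ 5.47686e+02 -3.92300e+01 -1.32000e-01] [-0.2 -0.2 -0.9 -0.7 -0.6  1.7  0.6 -0.1  1.4 -1.1 -0.  -0.1]
('top', 'scene') [ 5.4524e+02 -4.0515e+01 -1.2900e-01] [-0.7 -2.1  0.6 -1.8 -0.  -0.4  0.1 -0.3 -1.1  0.5  1.3  0.9 -0.3  0.3
 -1.3 -0.3 -0.7  2.2  0.5  0.2  1.2 -0.9 -0.4  0.3]
5.25 [ 0.151 -0.1   -0.597  0.653 -0.116 -1.235] [ 0.16614104  0.29031757 -0.3267784 ]
panel h = a,l,1: [-0.00e+00 -1.00e-03  1.55e+00] 2645
grip top 819 ((-1.2949309349060059, -0.181915283203125), (50.530982971191406, 15.085128784179688), 84.99076843261719) med h 42.73694339914384
line px 97 [ 0.15436219 12.9677488 ]
dark blob at h11 u [-158.53551921  194.7097395 ] l [-22.63274689 292.27034721]
red [40.71382785  7.66745224] rel [42.00875879  7.84936752] 42.73579747030292 mark angle 2.171279336718138
pos [490.9  37.1 250.9] d [  56.6   -5.6 -120.4] rv [-0.0021 -0.0007  0.0024] rows 3.193393565165453
[-0.19835385 -0.97957711 -0.03293081]
```

Request:
play_rows(offset=[[0.0093,-0.0011,-0.0201],[0.0093,-0.0011,-0.0201],[0.0093,-0.0011,-0.0201],[0.0093,-0.0011,-0.0201],[0.0093,-0.001,-0.0201],[0.0093,-0.001,-0.0201],[0,0,0],[0,0,0]], rotation=[[0,0,0],[0,0,0],[0,0,0],[0,0,0],[0,0,0],[0,0,0],[0,0,0],[0,0,0]], jaw=[1,1,1,1,1,1,0,-0.3], force=30)

```text
clock: 5.97
tool_pos: [545.8, 30.3, 129.0]
eef_rot: [-2.711, 0.033, -1.773]
wrist_force: [-0.2, -0.9, 1.2]
grip_width: 63.9
finger_force: 0.0
```

Request:
play_rows(offset=[[0,0,0],[0,0,0],[0,0,0],[0,0,0],[0,0,0],[0,0,0],[0,0,0],[0,0,0]], rotation=[[0,0,0],[0,0,0],[0,0,0],[0,0,0],[0,0,0],[0,0,0],[0,0,0],[0,0,0]], jaw=[-0.6,-0.8,-1,-1,-1,-1,-1,-1])

```text
clock: 6.63
tool_pos: [546.3, 30.8, 131.4]
eef_rot: [-2.707, 0.035, -1.771]
wrist_force: [-4.8, 0.7, 5.9]
grip_width: 15.2
finger_force: 32.1
```

```bash
python3 - <<'E' | tail -3
from meas import *
s=observe();print(s["clock"],s["joints"].round(3),s["wrist_force"],s["ft_torque"],s["grip_width"],s["finger_force"])
go(P(-.6,70.8,17),Rt(.87+np.pi))
E
```

```text
-1.3 -0.3 -0.7  2.2  0.5  0.2  1.2 -0.9 -0.4  0.3]
6.6333 [ 0.115  0.114 -0.735  0.296 -0.101 -1.27 ] [-4.80372873  0.69334214  5.87552705] [0.20772547 0.75889404 0.0164592 ] 15.178240488858838 32.05334007740021
pos [546.3  30.8 131.4] d [ 0.4 -0.1 -1.2] rv [ 0.001  -0.0005 -0.0061] rows 0.04971544098065533
```

Request:
play_rows(offset=[[-0.0008,0.0001,0.0018],[0,0,0],[0,0,0],[0,0,0],[0,0,0],[0,0,0],[0,0,0],[0,0,0]], rotation=[[0,0,0],[0.0455,-0.0059,-0.0985],[0.0455,-0.0059,-0.0985],[0.0455,-0.0059,-0.0985],[0.0455,-0.0059,-0.0985],[0.0455,-0.0059,-0.0985],[0.0455,-0.0059,-0.0985],[0.0455,-0.0059,-0.0985]], jaw=[-1,-1,-1,-1,-1,-1,-1,-1])

```text
clock: 7.3
tool_pos: [546.7, 30.4, 131.9]
eef_rot: [-2.842, 0.322, -2.496]
wrist_force: [8.8, -0.3, -12.2]
grip_width: 15.5
finger_force: 33.8
```

Request:
play_rows(offset=[[0,0,0],[0,0,0],[0,0,0],[0,0,0],[0,0,0],[0,0,0],[0,0,0]], rotation=[[0.0455,-0.0059,-0.0985],[0.0455,-0.0059,-0.0985],[0.0455,-0.0059,-0.0985],[0.0455,-0.0059,-0.0985],[0.0455,-0.0059,-0.0985],[0,0,0],[0,0,0]], jaw=[-1,-1,-1,-1,-1,-1,-1])

```text
clock: 7.88
tool_pos: [546.8, 29.8, 132.0]
eef_rot: [-3.054, 0.429, -3.065]
wrist_force: [8.3, -2.1, -12.0]
grip_width: 15.3
finger_force: 33.7
```

```bash
python3 - <<'E' | tail -6
from meas import *
s=observe();print(s["clock"],s["joints"].round(3),s["wrist_force"],s["ft_torque"],s["grip_width"],s["finger_force"])
go(P(-.6,70.8,17),Rt(2.177+np.pi))
p_,d=grab_frame("wrist");cv2.imwrite("pics/w3.png",p_);np.save("w3.npy",d)
E
```

```text
('top',) [ 5.43806e+02 -4.06150e+01 -1.28000e-01] [-0.7 -1.7  0.6 -1.4 -0.1  0.   0.1  0.1 -1.1  1.   1.3  1.3]
('scene',) [ 5.47686e+02 -3.92300e+01 -1.32000e-01] [-0.2 -0.2 -0.9 -0.7 -0.6  1.7  0.6 -0.1  1.4 -1.1 -0.  -0.1]
('top', 'scene') [ 5.4524e+02 -4.0515e+01 -1.2900e-01] [-0.7 -2.1  0.6 -1.8 -0.  -0.4  0.1 -0.3 -1.1  0.5  1.3  0.9 -0.3  0.3
 -1.3 -0.3 -0.7  2.2  0.5  0.2  1.2 -0.9 -0.4  0.3]
7.8833 [ 0.115  0.114 -0.734  0.297 -0.103  0.035] [  8.25364483  -2.09711701 -11.98813493] [-0.11742239 -0.27146164 -0.09891546] 15.25650679004709 33.727707266807556
pos [546.8  29.8 132. ] d [-0.1  0.9 -1.8] rv [ 0.0041  0.0005 -0.007 ] rows 0.0648152749872253
```

View pics/w3.png

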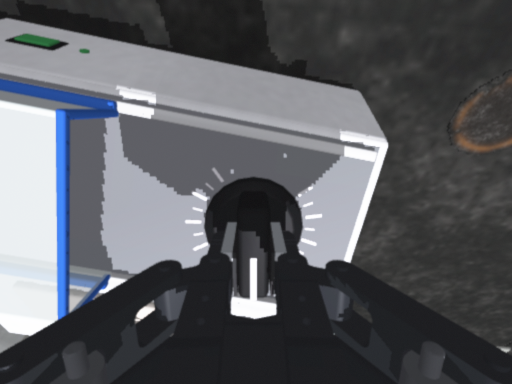

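Request:
play_rows(offset=[[0.0004,0,-0.0009],[0,0,0],[0,0,0],[0,0,0],[0,0,0],[-0.008,0.001,0.0172],[-0.008,0.001,0.0172],[-0.008,0.001,0.0172]], rotation=[[0,0,0],[0,0,0],[0,0,0],[0,0,0],[0,0,0],[0,0,0],[0,0,0],[0,0,0]], jaw=[-1,-0.4,-0.2,0,0.2,0.2,0.2,0.2])

```text
clock: 8.6
tool_pos: [521.6, 33.5, 183.0]
eef_rot: [-3.055, 0.427, -3.064]
wrist_force: [0.5, 0.5, 0.0]
grip_width: 51.1
finger_force: 0.0
```

Request:
play_rows(offset=[[-0.008,0.001,0.0172],[-0.008,0.001,0.0172],[-0.008,0.001,0.0172],[-0.008,0.001,0.0172],[0,0,0],[0,0,0],[0,0,0]], rotation=[[0,0,0],[0,0,0],[0,0,0],[0,0,0],[0,0,0],[0,0,0],[0,0,0]], jaw=[1,1,1,1,1,1,1])

```text
clock: 9.18
tool_pos: [490.2, 37.5, 251.0]
eef_rot: [-3.055, 0.428, -3.064]
wrist_force: [-0.7, -0.4, -0.4]
grip_width: 85.5
finger_force: 0.0
```

```bash
python3 - <<'E' | tail -11
from meas import *
s=observe();print(s["clock"],s["joints"].round(3),s["wrist_force"],s["grip_width"])
p_,d=grab_frame("wrist");cv2.imwrite("pics/w4.png",p_);np.save("w4.npy",d)
meas("w4")
for nm in ["dial_axis","dial_pointer","mark_tip","guard_handle"]:
    for q in place_of(nm,"wrist")[:1]: print(nm,round(q["confidence"],2),np.round(q["pixel"],1))
cv2.imwrite("pics/w4c.png",cv2.resize(p_[100:260,180:340],(600,600),interpolation=cv2.INTER_CUBIC))
E
```

```text
-1.3 -0.3 -0.7  2.2  0.5  0.2  1.2 -0.9 -0.4  0.3]
9.1833 [ 0.152 -0.101 -0.598  0.653 -0.117  0.068] [-0.6815904  -0.37122299 -0.40612309] 85.4538746114886
panel h = a,l,1: [-0.    -0.002  1.239] 2603
grip top 832 ((-1.456695556640625, 0.48149871826171875), (50.62519454956055, 15.373204231262207), 10.354930877685547) med h 42.30237179945484
line px 97 [11.49974258  2.36747619]
dark blob at h11 u [-24.18984263 300.15730362] l [-132.69824114  218.98369415]
red [42.10321719  7.48429608] rel [43.55991275  7.00279736] 44.11921542113053 mark angle 2.196601428807367
dial_axis 0.66 [252.  178.8]
dial_pointer 0.78 [249.9 206.8]
mark_tip 0.66 [208.9 116.5]
guard_handle 0.8 [ 99.6 165.5]
```

View pics/w4c.png

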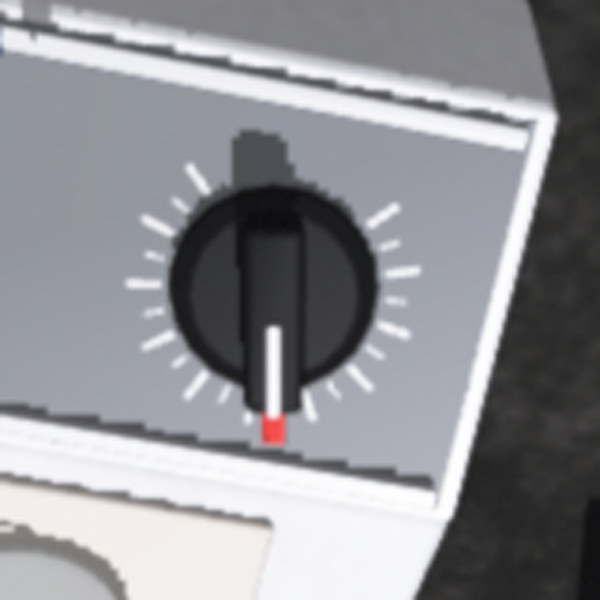

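```bash
cat > gh.py <<'E'
from tgt import *
def handle(name):
    U=P(1,0,0)-P(0,0,0);L=P(0,1,0)-P(0,0,0);N=P(0,0,1)-P(0,0,0);d=np.load(name+".npy")
    im=cv2.imread(f"pics/{name}.png").astype(int)
    m=camera_model("wrist");K=np.array(m["camera_matrix"]);R=np.array(m["R"]);o=-R.T@np.array(m["t"])
    yy,xx=np.mgrid[:384,:512];D=np.stack([xx,yy,np.ones_like(xx)],-1)@np.linalg.inv(K).T@R
    X=o+D*d[...,None]-P(0,0,0);h=X@N;a=X@U;l=X@L
    t=(h>76)&(h<90)&(abs(a)<60)&(abs(l)<130)&(im[...,0]-im[...,2]>50)
    print("n",t.sum(),"h",np.median(h[t]),cv2.minAreaRect(np.c_[a[t],l[t]].astype(np.float32)))
E
python3 - <<'E' | tail -2
from gh import *
handle("w4")
go(P(0,-55,110),Rt(2.356+np.pi))
E
```

```text
n 1484 h 82.32073211982916 ((-1.5692100524902344, -59.91740798950195), (14.674751281738281, 59.2623291015625), 89.96131134033203)
pos [490.   37.3 250.4] d [   2.  -126.4  -35.7] rv [ 0.0784 -0.0122 -0.1707] rows 3.150055164545146
```

Request:
play_rows(offset=[[0.0002,-0.0262,-0.0072],[0.0002,-0.0262,-0.0072],[0.0002,-0.0262,-0.0072],[0.0001,-0.0262,-0.0072],[0.0001,-0.0262,-0.0072],[0,0,0],[0,0,0],[0,0,0]], rotation=[[0.0157,-0.0024,-0.0341],[0.0157,-0.0024,-0.0341],[0.0157,-0.0024,-0.0341],[0.0157,-0.0024,-0.0341],[0.0157,-0.0024,-0.0341],[0,0,0],[0,0,0],[0,0,0]], jaw=[1,1,1,1,1,1,1,1])

```text
clock: 10.1
tool_pos: [491.1, -93.4, 215.2]
eef_rot: [3.141, 0.437, 3.012]
wrist_force: [-0.8, -0.3, -1.2]
grip_width: 85.3
finger_force: 0.0
```

```bash
python3 - <<'E' | tail -2
from gh import *
p_,d=grab_frame("wrist");cv2.imwrite("pics/w5.png",p_);np.save("w5.npy",d)
handle("w5")
go(P(-.7,-59.6,57),Rt(2.356+np.pi))
E
```

```text
n 1688 h 83.01445932091457 ((-0.8201522827148438, -60.15603256225586), (59.561100006103516, 13.972813606262207), 0.17681147158145905)
pos [491.3 -93.  215.6] d [ 21.7  -3.5 -49.2] rv [-0.0004  0.0016 -0.0012] rows 1.2926787700496694
```

Request:
play_rows(offset=[[0.0072,-0.0012,-0.0163],[0.0072,-0.0012,-0.0163],[0.0072,-0.0012,-0.0163],[0,0,0],[0,0,0],[0,0,0],[0,0,0],[0,0,0]], rotation=[[0,0,0],[0,0,0],[0,0,0],[0,0,0],[0,0,0],[0,0,0],[0,0,0],[0,0,0]], jaw=[1,1,1,0.3,0,-0.3,-0.6,-0.8], force=25)

```text
clock: 10.82
tool_pos: [513.4, -97.0, 168.1]
eef_rot: [3.141, 0.44, 3.013]
wrist_force: [-1.6, 1.0, -0.4]
grip_width: 25.6
finger_force: 0.0
```

Request:
play_rows(offset=[[0,0,0],[0,0,0],[0,0,0],[0,0,0]], rotation=[[0,0,0],[0,0,0],[0,0,0],[0,0,0]], jaw=[-1,-1,-1,-1])

```text
clock: 11.15
tool_pos: [513.2, -97.2, 167.9]
eef_rot: [3.141, 0.44, 3.012]
wrist_force: [-3.4, 1.8, 6.4]
grip_width: 13.4
finger_force: 28.3
```

```bash
python3 - <<'E' | tail -2
from gh import *
s=observe();print(s["wrist_force"],s["grip_width"],s["finger_force"])
go(P(-.7,70.4,57),Rt(2.356+np.pi))
E
```

```text
[-3.41020276  1.79731953  6.36273793] 13.399079895662423 28.31148236989975
pos [513.2 -97.2 167.9] d [ 16.6 129.7  -1.5] rv [ 0.      0.0037 -0.0001] rows 3.136488708182016
```

Request:
play_rows(offset=[[-0.0006,0.0001,0.0014],[0.0018,0.0139,0],[0.0018,0.0139,0],[0.0018,0.0139,0],[0.0018,0.0139,0],[0.0018,0.0139,0],[0.0018,0.0139,0],[0.0018,0.0139,0]], rotation=[[0,0,0],[0,0,0],[0,0,0],[0,0,0],[0,0,0],[0,0,0],[0,0,0],[0,0,0]], jaw=[-1,-1,-1,-1,-1,-1,-1,-1])

```text
clock: 11.82
tool_pos: [525.9, -0.1, 168.0]
eef_rot: [-3.14, 0.44, 3.011]
wrist_force: [8.2, -3.4, -9.5]
grip_width: 13.6
finger_force: 27.5
```

Request:
play_rows(offset=[[0.0009,0.007,0],[0.0009,0.007,0],[0.0009,0.007,0],[0.0003,0.0025,0],[0.0003,0.0025,0],[0,0,0]], rotation=[[0,0,0],[0,0,0],[0,0,0],[0,0,0],[0,0,0],[0,0,0]], jaw=[-1,-1,-1,-1,-1,-1])

```text
clock: 12.32
tool_pos: [529.4, 26.2, 168.0]
eef_rot: [-3.142, 0.44, 3.012]
wrist_force: [8.3, -0.4, -8.6]
grip_width: 13.2
finger_force: 27.6
```

```bash
python3 - <<'E' | tail -2
from gh import *
s=observe();print(s["wrist_force"],s["grip_width"],s["finger_force"])
go(P(-.7,70.4,57),Rt(2.356+np.pi))
E
```

```text
[ 8.29025502 -0.42858584 -8.57730293] 13.223963651416417 27.586507201194763
pos [529.4  26.2 168. ] d [ 0.4  6.3 -1.6] rv [0.0005 0.0032 0.0002] rows 0.1561890842398174
```

Request:
play_rows(offset=[[0.0005,0.0015,-0.0007],[0.0002,0.0015,0],[0.0002,0.0015,0],[0.0002,0.0015,0],[0.0002,0.001,0],[0,0,0]], rotation=[[0,0,0],[0,0,0],[0,0,0],[0,0,0],[0,0,0],[0,0,0]], jaw=[-1,-1,-1,-1,-1,-1])

```text
clock: 12.82
tool_pos: [530.2, 31.8, 168.0]
eef_rot: [-3.139, 0.44, 3.011]
wrist_force: [4.5, -5.9, -1.8]
grip_width: 13.1
finger_force: 28.7
```

Request:
play_rows(offset=[[0.0001,0.0008,0],[0.0001,0.0007,0],[0,0,0],[0,0,0]], rotation=[[0,0,0],[0,0,0],[0,0,0],[0,0,0]], jaw=[-1,-1,-1,-1])

```text
clock: 13.15
tool_pos: [530.2, 31.9, 168.0]
eef_rot: [-3.136, 0.44, 3.011]
wrist_force: [4.1, -10.4, -0.8]
grip_width: 13.5
finger_force: 28.8
```

Request:
play_rows(offset=[[-0.0001,-0.0012,0],[0,0,0],[0,0,0],[0,0,0],[0,0,0],[-0.008,0.001,0.0172],[-0.008,0.001,0.0172],[-0.008,0.001,0.0172]], rotation=[[0,0,0],[0,0,0],[0,0,0],[0,0,0],[0,0,0],[0,0,0],[0,0,0],[0,0,0]], jaw=[-1,-0.5,-0.3,0,0.3,0.3,0.3,0.3])

```text
clock: 13.82
tool_pos: [504.5, 36.8, 218.9]
eef_rot: [3.141, 0.436, 3.013]
wrist_force: [0.4, 0.3, 1.2]
grip_width: 55.2
finger_force: 0.0
```

Request:
play_rows(offset=[[-0.008,0.001,0.0172],[-0.008,0.001,0.0172],[-0.008,0.001,0.0172],[0,0,0],[0,0,0],[0,0,0]], rotation=[[0,0,0],[0,0,0],[0,0,0],[0,0,0],[0,0,0],[0,0,0]], jaw=[0.8,0.8,0.8,0.8,0.8,0.8])

```text
clock: 14.32
tool_pos: [481.2, 39.7, 269.8]
eef_rot: [3.141, 0.437, 3.013]
wrist_force: [0.3, -0.8, 0.0]
grip_width: 76.8
finger_force: 0.0
```

```bash
python3 - <<'E' | tail -4
from gh import *
p_,d=grab_frame("wrist");cv2.imwrite("pics/w6.png",p_);np.save("w6.npy",d)
s=observe();print(s["clock"],s["wrist_force"],s["tool_pos"])
handle("w6")
t,d=grab_frame("top");cv2.imwrite("pics/top6.png",t)
for n in ("beaker","bluecap","drink"): print(n,place_of(n,"top")[0]["pixel"])
E
```

```text
n 983 h 82.32302706610622 ((-1.7248477935791016, 70.00991821289062), (58.36591339111328, 13.563272476196289), 0.399919718503952)
beaker [273.3, 179.2]
bluecap [366.9, 233.7]
drink [162.7, 193.5]
```

View pics/w6.png

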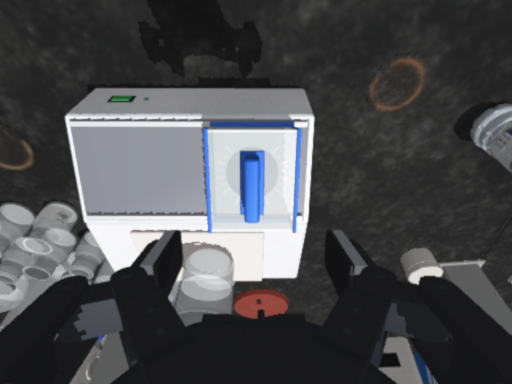

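```bash
python3 -c "
from workcell import *
print(job_done())"
```

```text
the job is handed in; nothing more can be done
None
```

I turned the dial until its pointer was on the red marker, within about 0.02 rad by the wrist camera. I then slid the guard until it met its stop over the dial, let go with the gripper clear, and handed the job in at about 14.5 s. The beaker and bottles look undisturbed, but I did not recheck the dial after the guard covered it.

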